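# Free a gummed-up paint box lid

### The job

The paint box lid is gummed shut: take the brush out of its drilled block, dip its bristle end in the small low pot, touch the bristle end to the top of the lid at the middle of its front edge, and stand the brush bristles down in the tall jar. Then take the lid's bow handle, pull until the sticky seal lets go, and finish holding the lid with its front edge about 3 cm open: do not let go, and do not fling the lid wide open. Leave everything else on the bench where it is and knock nothing over.

Things in the scene. Friction and masses are not known exactly. Their poses are not given: they have to be found in the camera images.
- brush: round paint brush, loose, 185 mm long, 50 g. Origin: bristle tip; z runs up the handle. Bristles (rigid) 14 mm across from 0 to 30 mm, steel ferrule 18 mm across from 30 to 60 mm, wooden handle 16 mm across from 60 to 185 mm. At the start it stands bristles down in the hole of the block, tip 10 mm above the table, leaning up to 5 degrees
- brush_tip (a point): the bristle tip of the brush, on its axis
- brush_grip (a point): point on the brush's axis 150 mm above the tip, a good place to grip from above (35 mm of handle stands above it)
- block: wooden block 64 x 64 mm, 70 mm high, fixed, with one round upright hole 23 mm across and 60 mm deep in its middle, where the brush stands. Origin: centre of its underside
- pot: small low open steel pot, round, loose, outer diameter at the rim about 68 mm, 50 mm high, wall 4 mm, 300 g, standing on the table. Origin: centre of its underside; z is up. The brush is dipped here
- jar: tall open white jar, round, loose, outer diameter at the rim about 72 mm, 110 mm high, wall 4 mm, 600 g, standing on the table. Origin: centre of its underside; z is up. The brush is left standing (leaning) in it
- paintbox: plywood paint box with its hinged lid, fixed to the table, 180 mm (x) by 150 mm (y) by 70 mm high without the lid. Origin: centre of its underside; its -x side is the front (roughly towards the robot), the lid's hinge runs along y at its +x upper rim
- lid (a joint): lid angle in rad: 0 shut, growing as the front edge rises (to 1.3). Plywood lid 10 mm thick, top 82 mm above the table, about 350 g. A sticky seal needs a pull of about 12 to 18 N straight up on the handle; it gives way within the first 0.06 rad, then only some 2 to 4 N at the handle is felt, and the lid falls shut if let go. Front edge 30 mm open is 0.16 rad
- lid_handle (a point): middle of the bar of the lid's steel bow handle: a round bar 12 mm across and 80 mm long, parallel to the hinge (along the paint box's y), its middle 42 mm above the lid's top, 145 mm in front of the hinge and 40 mm behind the lid's front edge; 124 mm above the table when shut. It moves with the lid
- lid_front (a point): middle of the lid's front edge, on its top face (82 mm above the table when shut); the place to touch with the brush. It moves with the lid
- lid_hinge (a point): middle of the lid's hinge line, 70 mm above the table; the hinge axis is the paint box's y axis
- tape: bystander: roll of paper tape lying flat, 90 mm across, 24 mm high. Origin: centre of its underside
- offcut: bystander: wooden offcut 90 x 50 x 35 mm. Origin: centre of its underside
- mallet: bystander: hammer with wooden handle lying on the table, about 260 mm long
- spreader: bystander: flat steel spatula with wooden handle lying on the table, about 280 mm long
- glue: bystander: white glue bottle, 56 mm across, 130 mm high. Origin: centre of its underside
- tin: bystander: closed can, 76 mm across, 90 mm high. Origin: centre of its underside
- spray: bystander: spray bottle, 68 mm across, 181 mm high. Origin: centre of its underside
Things that resemble listed ones, but are neither listed nor needed, are in the scene too. There is more than one size of the brush; the job needs the smallest.

How it is judged:
By the outcome, as a careful person would: the job done as asked, in the order asked, and still so for the second after the job is handed in, while the arm keeps its last pose, push and grip.
It also fails if it takes over 59 s, if anything falls off the work surface, if the arm or the gripper's body presses on something with over 40 N, if the wrist force passes 120 N, or if a joint passes its speed limit or range.

### The arm

A 6-joint arm with a two-finger parallel gripper is mounted at the origin on the work surface. World frame = base frame: x ahead of the robot, y to its left, z up, the work surface at z = 0. Lengths are in mm, angles in rad, forces in N, time in s.
With the tool pointing down it reaches from about 300 to 1000 mm from the base axis. Payload 5.1 kg.
Tool frame: the origin (TCP) lies at the very end of the fingers, on their centre line; the grasp point (between the pads) lies 19 mm behind it (env.grip_depth is the distance from the TCP to the grasp point, in mm); z points along the fingers, y is the line along which they close (so a half turn about z gives the same grasp; the last joint's range is limited). The gripper opens to 95 mm and grips with 3 to 60 N. Pads are 20 mm wide; open, the fingers measure 119 mm over their backs; the gripper's body (75 mm by 180 mm) begins 59 mm behind the grasp point.
Start: joints at [-1.374, 0.124, 1.65, -0, 1.367, -0.083], TCP at [179.474, -624.719, 214.656] pointing down, gripper open.
Joint ranges: [-2.61, 2.61], [-1.02, 2.33], [0.03, 2.71], [-1.35, 4.49], [0.32, 2.68], [-2.91, 2.91]. Speed limits (rad/s): [2.57, 2.57, 3.14, 3.14, 3.14, 3.14].

### API

Orientations are given as a unit quaternion [w, x, y, z].
In Python, from station import env gives the robot as it stands.
- The arm moves only by the shell command python3 -m handwheel 'ROWS' [OPENING]. ROWS is JSON, a list of rows, each a list of 4 numbers: the shift along the world's x, y, z normalised to -1 to 1, where 1 is 0.6 m, then the turn about the world's z normalised to -1 to 1, where 1 is 360 degrees. A call has 1 to 5 rows; each row shifts and turns the commanded pose from where the row before left it; what a row does not reach is not made up. A row lasts 1/10 s, in which the tool goes at most 50 mm and 8.59 degrees, less where a joint would pass 70% of its speed; a pose out of reach is approached as far as the arm can. A call with a number of a shift or a turn outside -1 to 1 is refused whole. A call with a gripper value outside its range is refused whole. OPENING is the closure, from -1 (fully open) to 1 (shut), set as the call begins (- or left out, the last holds). The fingers move at their own pace and stop on an object; the grip force is fixed at half the most. Time passes only in rows, so rows that do not move let the fingers close. It gives the time, the measured TCP pose, the force, the opening and the grip force at its end, in the units of the state.
- env.get_state(): the state, without advancing time (a new reading comes with each control period).
- env.get_image(name): name is "scene" or "top" or "wrist"; returns the picture (480x640x3 uint8, blue, green, red); there is no depth.
- env.camera_params(name): a dict with "camera_matrix" (3x3 intrinsics, pixels), "dist_coeffs" ([k1, k2, p1, p2, k3] as OpenCV has them; the pictures are not rectified), "position" and "rotation" of the camera in the world. Camera axes: x right, y down, z forward; pixel columns grow to the right and rows downward; lengths in mm; the calibration is good to about 2 mm. A picture is of the moment at which its call begins: read the wrist's pose just before it. camera_params takes no time and is no camera call; for the wrist camera it gives the pose at the moment of the call.
- env.hand_in(): hands the job in; it is judged then, once.
The state is a dict: "time": time; "joints": joint angles; "qvel": joint speeds; "joint_torque": joint torques, N m; "position": TCP position; "ee_rot": TCP orientation; "wrist_force": force on the tool from outside, world axes, zero at the start; "wrist_torque": the same for the moment, N m; "opening": finger opening in mm; "grasp_force": force on a finger pad.
Only numpy, scipy, OpenCV 4.12 (cv2) and the standard library are available. Lean on these libraries where they do the work, as an engineer would, in place of code of your own. Each camera call takes 0.05 s, during which the arm holds its last target. There are 200 camera calls.

## Working session

There is one attempt and no reset: what is moved stays moved. The work goes in short steps, Python scripts to look and compute and a shell command to move; the robot and the scene stay as the last step left them, time stands still between calls to the robot, and variables do not carry over. Pictures are saved under pics/ and viewed, at most 10 in all, crops included, and the job is handed in when it is done.

```bash
mkdir -p pics; ls; cat > h.py <<'E'
import numpy as np, cv2
from station import env
def ray(p,uv):
    K=np.array(p["camera_matrix"],float);D=np.array(p["dist_coeffs"],float)
    n=cv2.undistortPoints(np.array(uv,float).reshape(-1,1,2),K,D).reshape(-1,2)
    d=np.c_[n,np.ones(len(n))]@np.array(p["rotation"],float).reshape(3,3).T
    return np.array(p["position"],float),d/np.linalg.norm(d,axis=1)[:,None]
def onz(p,uv,z):
    o,d=ray(p,uv);return o+d*((z-o[2])/d[:,2])[:,None]
def cross(rays):
    A=0;b=0
    for o,d in rays:
        M=np.eye(3)-np.outer(d,d);A=A+M;b=b+M@o
    x=np.linalg.solve(A,b);return x,[np.linalg.norm((np.eye(3)-np.outer(d,d))@(x-o)) for o,d in rays]
def proj(p,X):
    R=np.array(p["rotation"],float).reshape(3,3);t=-R.T@np.array(p["position"],float)
    return cv2.projectPoints(np.array(X,float).reshape(-1,1,3),cv2.Rodrigues(R.T)[0],t,np.array(p["camera_matrix"],float),np.array(p["dist_coeffs"],float))[0].reshape(-1,2)
E
python3 - <<'E'
from h import *
for n in("scene","top"):
    cv2.imwrite(f"pics/{n}0.png",env.get_image(n));p=env.camera_params(n);print(n,p)
E
```

```text
pics
scene {'camera_matrix': array([[535.12190703,   0.        , 316.20214048],
       [  0.        , 535.12190703, 237.65351139],
       [  0.        ,   0.        ,   1.        ]]), 'dist_coeffs': array([-0.06179875,  0.        ,  0.        ,  0.        ,  0.        ]), 'position': array([1589.64469067, -157.25697842,  806.09923999]), 'rotation': array([-0.34759174,  0.67113818,  0.58053294, -0.30287793])}
top {'camera_matrix': array([[446.1464776 ,   0.        , 324.55012796],
       [  0.        , 446.1464776 , 236.22537169],
       [  0.        ,   0.        ,   1.        ]]), 'dist_coeffs': array([-0.05541415,  0.        ,  0.        ,  0.        ,  0.        ]), 'position': array([ 483.47526385,  -22.84691413, 1289.11719076]), 'rotation': array([-0.04234761,  0.71076802, -0.70152975,  0.02952126])}
```

View pics/scene0.png

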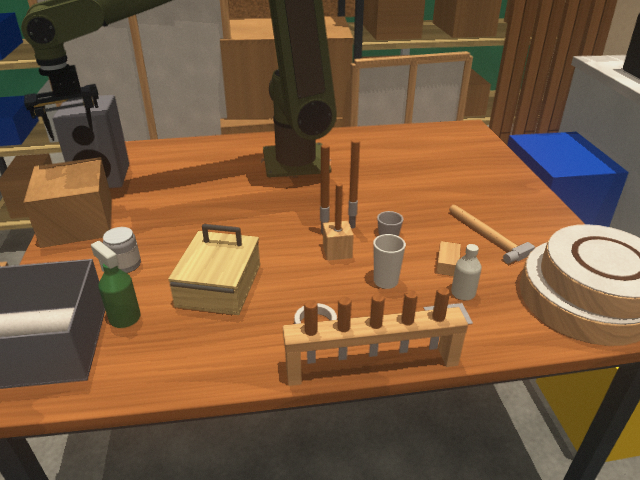

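View pics/top0.png

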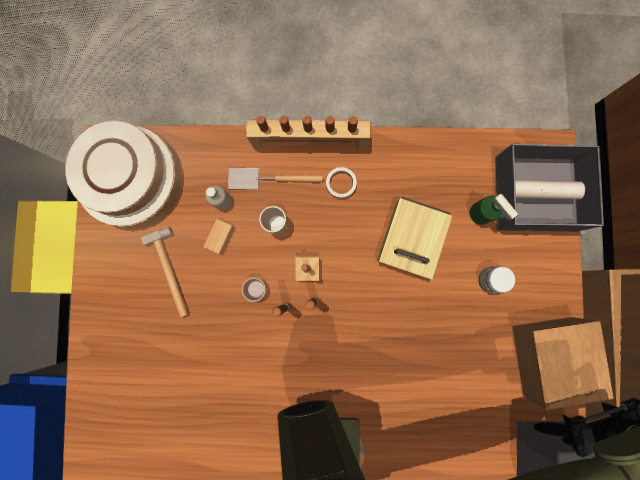

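The scene view shows the block (338,240) with the short brush in it, two taller brushes behind it (325 and 354), the small pot (390,225), the jar (388,262) and the paint box (217,270). In the top view they are the block at (307,268), pot (254,290), jar (272,221), box (415,240) and handle bar (411,256). The camera rotation is given as a quaternion.

```bash
sed -i 's/np.array(p\["rotation"\],float).reshape(3,3)/RR(p)/' h.py; cat >> h.py <<'E'
from scipy.spatial.transform import Rotation
def RR(p):
    q=np.array(p["rotation"],float);return Rotation.from_quat([q[1],q[2],q[3],q[0]]).as_matrix()
E
python3 - <<'E'
from h import *
t=cv2.imread("pics/top0.png");s=cv2.imread("pics/scene0.png")
a=cv2.resize(t[190:330,230:460][:, :],None,fx=3.4,fy=3.4,interpolation=cv2.INTER_CUBIC) 
b=cv2.resize(s[135:315,165:415],None,fx=3.2,fy=3.2,interpolation=cv2.INTER_CUBIC)
cv2.imwrite("pics/ta.png",a);cv2.imwrite("pics/sb.png",b);print(a.shape,b.shape)
print(env.get_state()["ee_rot"])
p=env.camera_params("wrist");print(p)
E
```

```text
(476, 782, 3) (576, 800, 3)
[-9.14613496e-04  9.90231748e-01  1.39428282e-01 -4.91943949e-05]
{'camera_matrix': array([[429.05045336,   0.        , 312.17882316],
       [  0.        , 429.05045336, 241.82593099],
       [  0.        ,   0.        ,   1.        ]]), 'dist_coeffs': array([-0.06077474,  0.        ,  0.        ,  0.        ,  0.        ]), 'position': array([ 254.2283637 , -602.52924738,  382.47509007]), 'rotation': array([ 0.10996634,  0.79134841, -0.59550978, -0.08392383])}
```

View pics/ta.png

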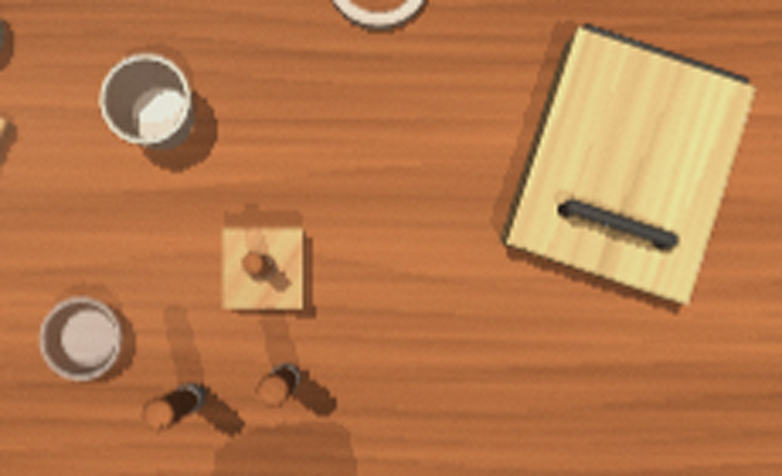

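View pics/sb.png

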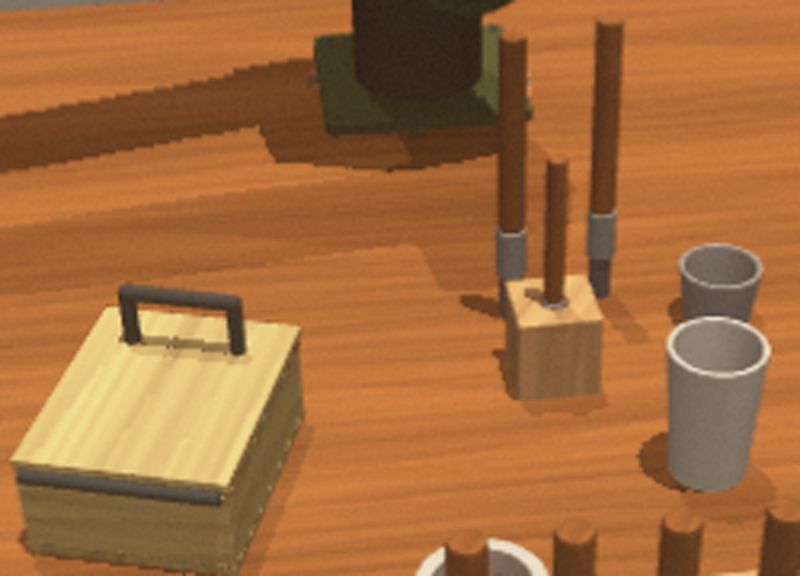

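In the crops I read these points. Brush top: top (255,262), scene (556,160). Block corners: top (222,228)–(304,309). Pot rim centre: top (81,337), scene (720,268). Jar rim centre: top (146,99), scene (718,346). Handle bar: top (565,209)–(671,241), scene (238,300)–(125,292). I'll triangulate them.

```bash
python3 - <<'E'
from h import *
T=env.camera_params("top");S=env.camera_params("scene")
pts=dict(brushtop=((255,262),(556,160)),tallL=((160,413),(609,22)),tallR=((273,387),(512,38)),
blk_pp=((222,228),(602,320)),blk_pm=((303,228),(518,325)),blk_mm=((304,309),(508,281)),
pot=((81,338),(720,268)),jar=((146,99),(718,346)),
barL=((568,209),(238,301)),barR=((671,241),(125,292)),
fL=((507,242),(299,326)),fR=((687,304),(107,310)),bL=((582,27),(218,487)),bR=((752,85),(14,462)))
o={}
for k,(a,b) in pts.items():
    ra=ray(T,[(a[0]+.5)/3.4-.5+230,(a[1]+.5)/3.4-.5+190] and [((a[0]+.5)/3.4-.5+230,(a[1]+.5)/3.4-.5+190)]);rb=ray(S,[((b[0]+.5)/3.2-.5+165,(b[1]+.5)/3.2-.5+135)])
    x,e=cross([(ra[0],ra[1][0]),(rb[0],rb[1][0])]);o[k]=x;print(k,x.round(1),np.round(e[0],1))
print("bar mid",(o['barL']+o['barR'])/2,"len",np.linalg.norm(o['barL']-o['barR']),"front mid",(o['fL']+o['fR'])/2,np.linalg.norm(o['fL']-o['fR']))
d=o['barL']-o['barR'];print("yaw bar",np.degrees(np.arctan2(-d[0],d[1])));d=o['fL']-o['fR'];print("yaw front",np.degrees(np.arctan2(-d[0],d[1])))
E
```

```text
brushtop [519.5  46.4 191.9] 0.7
tallL [414.  105.5 248.6] 0.4
tallR [432.8  28.2 249.5] 0.2
blk_pp [550.4  80.1  68.2] 0.6
blk_pm [551.2  15.1  70.8] 0.1
blk_mm [486.6  15.5  68. ] 2.0
pot [460.1 196.4  45.9] 0.1
jar [649.4 140.1 107.8] 0.7
barL [ 565.5 -189.9  122.6] 0.2
barR [ 541.8 -269.8  122.5] 0.4
fL [ 541.6 -147.7   80. ] 0.0
fR [ 494.2 -291.    76.7] 0.4
bL [ 716.2 -209.4   78.3] 1.1
bR [ 670.6 -345.6   78.3] 0.3
bar mid [ 553.67912343 -229.84230907  122.53342433] len 83.26988152246834 front mid [ 517.8807161  -219.35084606   78.31312267] 150.9654758509764
yaw bar -16.528280570379888
yaw front -18.31413123556031
```

```bash
python3 -m handwheel '[[0,0,0.075,0],[0,0,0.075,0],[0.0333,0.0667,0,0],[0.0333,0.0667,0,0],[0.0333,0.0667,0,0]]' -1; python3 -m handwheel '[[0.0333,0.0667,0,0],[0.0333,0.0667,0,0],[0.0333,0.0667,0,0],[0.0333,0.0667,0,0],[0.0333,0.0667,0,0]]'
```

```text
time: 0.6
position: [239.7, -503.4, 304.4]
ee_rot: [-0.0, 0.99, 0.139, 0.0]
wrist_force: [-0.1, -0.2, -0.2]
opening: 94.8
grasp_force: 0.0
time: 1.1
position: [339.6, -302.7, 304.2]
ee_rot: [-0.0, 0.99, 0.139, -0.0]
wrist_force: [0.5, 0.2, 0.0]
opening: 94.7
grasp_force: 0.0
```

```bash
cat >> h.py <<'E'
import pickle
def snap(n):
    p=env.camera_params("wrist");im=env.get_image("wrist");cv2.imwrite(f"pics/{n}.png",im);pickle.dump(p,open(f"pics/{n}.pkl","wb"));return im,p
E
python3 -c "
from h import *
snap('w1')"
python3 -m handwheel '[[0.0333,0.0667,0,0],[0.0333,0.0667,0,0],[0.0333,0.0667,0,0],[0.0333,0.0667,0,0],[0.0333,0.0667,0,0]]'
python3 -m handwheel '[[0,0,0,0]]'
python3 - <<'E'
from h import *
snap('w2')
a=cv2.imread('pics/w1.png');b=cv2.imread('pics/w2.png')
cv2.imwrite('pics/w12.png',cv2.resize(np.vstack([a,b]),(400*1,600)) if 0 else cv2.resize(np.hstack([a,b]),(800,300)))
T=pickle.load(open('pics/w1.pkl','rb'));W=pickle.load(open('pics/w2.pkl','rb'))
X=[[553.7,-229.8,124],[517.9,-219.4,82],[519,46.5,195],[460,196.4,50],[649.4,140,110]]
print(proj(T,X).round(),proj(W,X).round())
E
```

```text
time: 1.65
position: [439.5, -102.9, 304.4]
ee_rot: [0.0, 0.99, 0.139, -0.0]
wrist_force: [-0.5, -0.1, -0.4]
opening: 94.9
grasp_force: 0.0
time: 1.75
position: [440.3, -100.6, 304.2]
ee_rot: [-0.001, 0.99, 0.143, -0.0]
wrist_force: [0.3, -1.8, 0.5]
opening: 95.3
grasp_force: 0.0
[[ 298.  -90.]
 [ 275.  -25.]
 [-146. -175.]
 [-150.  -54.]
 [ -99. -278.]] [[ 508.  129.]
 [ 463.  163.]
 [ 120.   56.]
 [  25.   97.]
 [  84. -136.]]
```

View pics/w2.png

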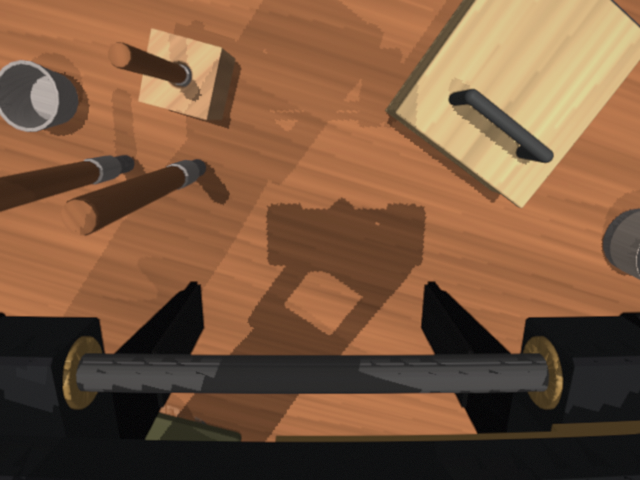

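The wrist view shows the brush top at (121,55) and its ferrule leaving the block at (181,75). The pot rim is around (36,96), the bar around (500,125), and the lid's front corners are at (390,115) and (522,207).

```bash
python3 - <<'E'
from h import *
S=env.camera_params("scene");T=env.camera_params("top");W=pickle.load(open('pics/w2.pkl','rb'))
sc=lambda b:ray(S,[((b[0]+.5)/3.2-.5+165,(b[1]+.5)/3.2-.5+135)])
tc=lambda a:ray(T,[((a[0]+.5)/3.4-.5+230,(a[1]+.5)/3.4-.5+190)])
w=lambda a:ray(W,[a])
for n,r in dict(top=[sc((556,160)),w((121,55)),tc((255,262))],exitp=[sc((555,303)),w((182,74))],pot=[sc((720,268)),w((36,96)),tc((81,338))],potW=[sc((720,268)),w((36,96))],bar=[sc((181.5,296.5)),w((500,125))],fL=[sc((299,326)),w((390,115))],fR=[sc((107,310)),w((522,207))]).items():
    x,e=cross([(o,d[0]) for o,d in r]);print(n,x.round(1),np.round(e,1))
print(env.get_state()["position"])
E
```

```text
top [519.7  46.6 192.2] [0.5 0.5 0.9]
exitp [521.   47.5  66.7] [1.3 1.3]
pot [461.  194.7  43.7] [2.9 4.8 2.2]
potW [462.7 192.7  45.5] [3.7 3.7]
bar [ 554.7 -226.6  121.6] [3.3 3.3]
fL [ 538.7 -145.3   77.4] [2.4 2.4]
fR [ 496.5 -290.5   78.3] [0.2 0.2]
[ 439.58871896 -102.61850882  304.17577888]
```

```bash
python3 -m handwheel '[[0.0335,0.0623,0,0],[0.0335,0.0623,0,0],[0.0335,0.0623,0,0],[0.0335,0.0623,0,0],[0,0,0,0]]'; python3 -c "
from h import *
im,p=snap('w3');print(proj(p,[[519.7,46.7,195],[460,196,50],[649.4,140,110]]).round())"; python3 -m handwheel '[[0,0,-0.068,0],[0,0,-0.068,0],[0,0,-0.068,0],[0,0,-0.068,0],[0,0,0,0]]'
```

```text
time: 2.3
position: [520.6, 46.7, 303.8]
ee_rot: [-0.0, 0.99, 0.141, -0.001]
wrist_force: [0.3, -0.9, 0.1]
opening: 95.0
grasp_force: 0.0
[[313. 241.]
 [155. 217.]
 [244.  26.]]
time: 2.85
position: [514.4, 43.0, 134.7]
ee_rot: [-0.001, 0.99, 0.138, -0.007]
wrist_force: [-0.4, 0.5, -1.6]
opening: 94.9
grasp_force: 0.0
```

```bash
python3 -c "
from h import *
im,p=snap('w4');print(env.get_state()['position'],env.get_state()['wrist_force'])"
```

```text
[517.03819474  43.20571055 138.63180732] [ 0.14629185 -0.35725396  0.24566767]
```

View pics/w4.png

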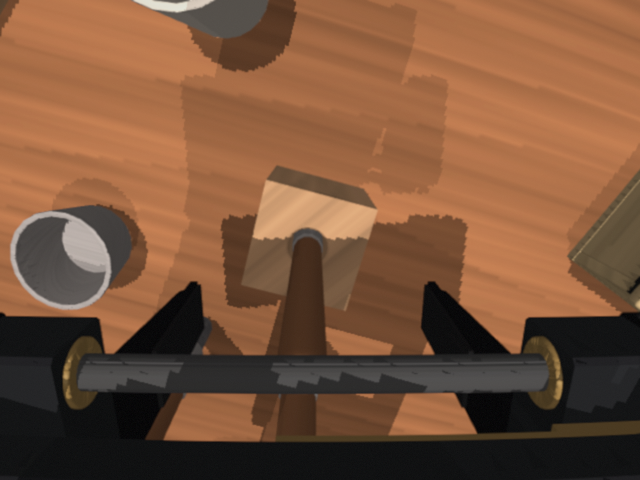

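View pics/w3.png

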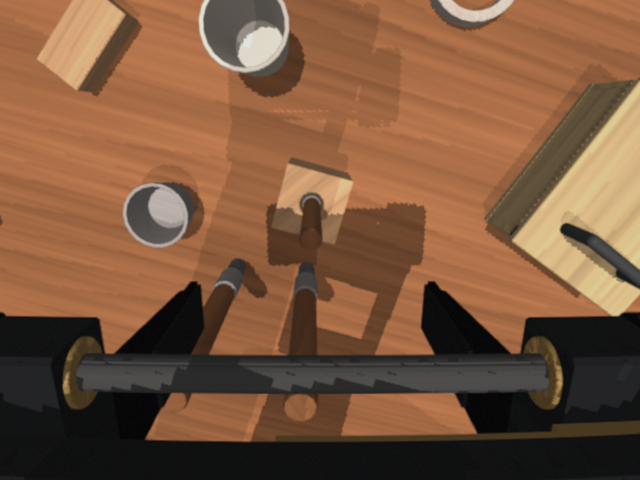

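The w4 view shows the handle between the open fingers, around column 305. In w3 the pot rim is at (156,215) and the jar rim at (244,30), both as predicted. I'll close the gripper now.

```bash
python3 -m handwheel '[[0,0,0,0],[0,0,0,0]]' ; python3 -m handwheel '[[0,0,0,0],[0,0,0,0],[0,0,0,0],[0,0,0,0],[0,0,0,0]]' 1;python3 -m handwheel '[[0,0,0,0],[0,0,0,0],[0,0,0,0]]'
```

```text
time: 3.1
position: [521.6, 44.3, 144.8]
ee_rot: [0.0, 0.99, 0.139, 0.003]
wrist_force: [-0.1, -0.4, 0.1]
opening: 95.0
grasp_force: 0.0
time: 3.6
position: [519.6, 45.2, 141.5]
ee_rot: [-0.0, 0.99, 0.14, -0.0]
wrist_force: [-0.1, -0.6, 0.0]
opening: 60.4
grasp_force: 0.0
time: 3.9
position: [519.6, 45.1, 141.3]
ee_rot: [-0.0, 0.99, 0.139, -0.0]
wrist_force: [-0.1, -0.4, 0.4]
opening: 36.5
grasp_force: 0.0
```

```bash
python3 -m handwheel '[[0,0,0,0],[0,0,0,0],[0,0,0,0],[0,0,0,0],[0,0,0,0]]'; python3 -m handwheel '[[0,0,0.02,0],[0,0,0.03,0],[0,0,0.04,0],[0,0,0.04,0],[0,0,0.04,0]]';python3 -m handwheel '[[0,0,0.04,0],[0,0,0.04,0],[0,0,0.02,0],[0,0,0,0],[0,0,0,0]]'; python3 -c "
from h import *
a=env.get_image('scene');t=env.get_image('top');cv2.imwrite('pics/s5.png',a);cv2.imwrite('pics/t5.png',t);snap('w5')
s=env.get_state();P=np.array(s['position']);S=env.camera_params('scene');print(P,proj(S,[P+[0,0,19],P+[0,0,19-150],P+[0,0,19-90]]))
c=a[90:310,250:450];cv2.imwrite('pics/s5c.png',np.hstack([cv2.resize(c,(400,440)),cv2.resize(cv2.imread('pics/w5.png'),(400,300))[0:300].repeat(1,0) if 0 else np.pad(cv2.resize(cv2.imread('pics/w5.png'),(400,300)),((0,140),(0,0),(0,0)))]))"
```

```text
time: 4.4
position: [519.5, 45.1, 141.3]
ee_rot: [-0.0, 0.99, 0.139, -0.0]
wrist_force: [-1.0, -0.3, -0.6]
opening: 15.7
grasp_force: 30.0
time: 4.9
position: [519.7, 45.0, 245.5]
ee_rot: [0.0, 0.99, 0.139, 0.0]
wrist_force: [0.2, -0.7, -1.2]
opening: 15.7
grasp_force: 30.0
time: 5.4
position: [519.3, 45.0, 302.8]
ee_rot: [-0.0, 0.99, 0.139, -0.0]
wrist_force: [-0.2, 0.4, 0.1]
opening: 15.5
grasp_force: 30.0
[518.89383477  45.06327822 301.57146262] [[338.61708473 133.29324022]
 [337.30831815 192.53065901]
 [337.81417462 169.79986194]]
```

View pics/s5c.png

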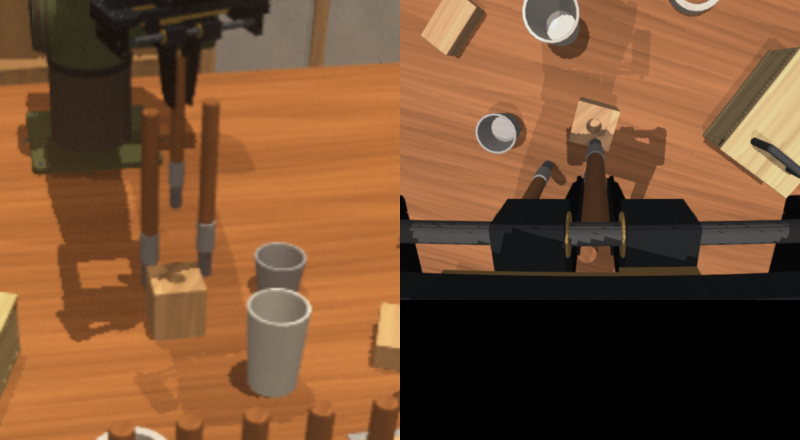

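The lifted brush hangs straight. Its tip is at scene pixel (338.5,192.5), predicted (337.3,192.5). In the wrist view the tip is around (315,220).

```bash
python3 - <<'E'
from h import *
W=pickle.load(open('pics/w5.pkl','rb'));S=env.camera_params('scene')
im=cv2.imread('pics/w5.png');
g=cv2.cvtColor(im,cv2.COLOR_BGR2HSV)
# dark low-saturation bristles around tip
for v in range(205,262,5): print(v,[int(x) for x in g[v,295:340:3,1]])
P=env.get_state()["position"];print(P,onz(W,[(315,219),(315,225),(315,232)],170.5).round(1))
ra=ray(S,[(338.5,192.5)])
for uv in((315,219),(315,225)):
  r=ray(W,[uv]);print(cross([(ra[0],ra[1][0]),(r[0],r[1][0])]))
E
```

```text
205 [114, 114, 117, 113, 113, 115, 114, 114, 114, 114, 113, 113, 114, 111, 108]
210 [112, 111, 114, 116, 116, 111, 113, 113, 113, 116, 113, 113, 114, 113, 106]
215 [114, 113, 112, 113, 115, 115, 114, 114, 114, 113, 114, 114, 114, 113, 114]
220 [113, 113, 114, 115, 116, 112, 112, 113, 113, 114, 114, 114, 115, 111, 115]
225 [112, 114, 114, 102, 5, 15, 15, 15, 71, 114, 113, 113, 115, 113, 116]
230 [113, 112, 114, 23, 24, 22, 22, 22, 13, 104, 114, 113, 114, 113, 131]
235 [151, 151, 67, 18, 18, 21, 21, 21, 18, 30, 111, 114, 114, 115, 148]
240 [144, 126, 18, 22, 21, 17, 17, 21, 21, 15, 62, 118, 114, 128, 147]
245 [143, 103, 23, 24, 69, 133, 129, 108, 36, 21, 28, 148, 149, 146, 149]
250 [147, 59, 65, 151, 149, 152, 148, 146, 150, 126, 22, 144, 147, 148, 146]
255 [149, 64, 144, 143, 149, 149, 152, 147, 150, 151, 99, 143, 145, 147, 146]
260 [149, 145, 149, 145, 144, 147, 144, 146, 150, 147, 150, 149, 149, 147, 149]
[518.89383477  45.06327822 301.57146262] [[528.   46.1 170.5]
 [523.8  44.9 170.5]
 [518.8  43.4 170.5]]
(array([529.26399041,  46.22928164, 176.48332135]), [np.float64(0.30536134759746025), np.float64(0.30536134759744765)])
(array([524.88969122,  45.93811537, 174.20519958]), [np.float64(0.8165026127422553), np.float64(0.8165026127422459)])
```

```bash
python3 -m handwheel '[[-0.0163,0.042,0,0.0218],[-0.0163,0.042,0,0.0218],[-0.0163,0.042,0,0.0218],[-0.0163,0.042,0,0.0218],[-0.0163,0.042,0,0.0218]]'; python3 -m handwheel '[[-0.0163,0.042,0,0.0218],[0,0,0,0],[0,0,0,0]]'; python3 - <<'E'
from h import *
snap('w6');S=env.camera_params('scene');a=env.get_image('scene')
P=np.array(env.get_state()['position']);T=env.camera_params('top')
print(P,Rotation.from_quat(np.roll(env.get_state()['ee_rot'],-1)).as_euler('zyx',degrees=True)[0])
c=a[90:310,300:500];w=cv2.imread('pics/w6.png')
cv2.imwrite('pics/s6c.png',np.hstack([cv2.resize(c,(400,440)),np.pad(cv2.resize(w,(400,300)),((0,140),(0,0),(0,0)))]))
W=pickle.load(open('pics/w6.pkl','rb'));print(proj(W,[[460.5,196,50],[P[0],P[1],P[2]-131]]))
E
```

```text
time: 6.05
position: [469.8, 171.8, 302.1]
ee_rot: [-0.0, 0.885, 0.466, -0.001]
wrist_force: [0.4, 0.3, -1.1]
opening: 15.7
grasp_force: 30.0
time: 6.35
position: [460.5, 196.3, 302.5]
ee_rot: [0.0, 0.852, 0.523, -0.001]
wrist_force: [-0.6, -0.4, -0.6]
opening: 15.6
grasp_force: 30.0
[461.01636151 195.60582765 302.81635806] -63.01974518156037
[[312.2088689  201.04996009]
 [313.07495298 232.33295002]]
```

View pics/s6c.png

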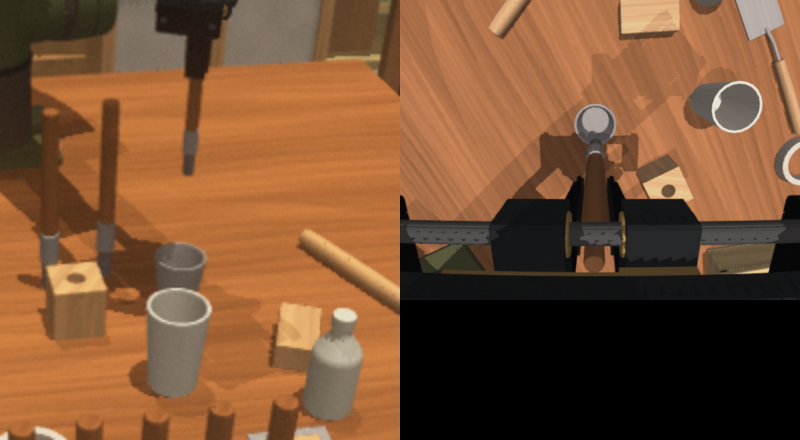

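The brush hangs directly over the pot: the rim is centred at about (312,202) in the wrist view, as predicted. Dip it.

```bash
python3 -m handwheel '[[0,0,-0.04,0],[0,0,-0.05,0],[0,0,-0.05,0],[0,0,-0.05,0],[0,0,-0.03,0]]'; python3 -m handwheel '[[0,0,-0.02,0],[0,0,-0.01,0],[0,0,-0.01,0],[0,0,0,0],[0,0,0,0]]'; python3 -m handwheel '[[0,0,0.02,0],[0,0,0.04,0],[0,0,0.05,0],[0,0,0.05,0],[0,0,0.05,0]]'; python3 -m handwheel '[[0,0,0.04,0],[0,0,0.01,0],[0,0,0,0]]'
```

```text
time: 6.95
position: [460.0, 194.7, 168.4]
ee_rot: [-0.0, 0.853, 0.522, -0.002]
wrist_force: [0.0, 0.1, 0.4]
opening: 15.8
grasp_force: 30.0
time: 7.45
position: [461.5, 196.4, 148.4]
ee_rot: [0.0, 0.852, 0.523, 0.001]
wrist_force: [-1.0, -0.1, -0.5]
opening: 15.4
grasp_force: 30.0
time: 7.95
position: [461.1, 196.4, 276.6]
ee_rot: [0.0, 0.852, 0.523, 0.001]
wrist_force: [0.2, 0.6, -0.8]
opening: 15.6
grasp_force: 30.0
time: 8.25
position: [461.5, 196.5, 305.5]
ee_rot: [0.0, 0.852, 0.523, 0.002]
wrist_force: [-0.7, 0.2, -0.7]
opening: 15.6
grasp_force: 30.0
```

```bash
python3 -m handwheel '[[0.04,-0.03,0,0],[0.04,-0.07,0,0],[0.04,-0.07,0,0],[0,-0.07,0,0],[0,-0.07,0,0]]'; python3 -m handwheel '[[0,-0.07,0,0],[0,-0.07,0,0],[0,-0.07,0,0],[-0.008,-0.07,0,0],[-0.01,-0.07,0,0]]'; python3 -m handwheel '[[0,-0.03,0,0],[0,0,0,0],[0,0,0,0]]'; python3 - <<'E'
from h import *
im,W=snap('w7');cv2.imwrite('pics/s7.png',env.get_image('scene'));cv2.imwrite('pics/t7.png',env.get_image('top'))
P=np.array(env.get_state()['position']);print(P)
# lid mask in wrist image: bright yellow plywood
h=cv2.cvtColor(im,cv2.COLOR_BGR2HSV);m=cv2.inRange(h,(20,60,140),(35,180,255))
n,l,st,ce=cv2.connectedComponentsWithStats(m);i=1+np.argmax(st[1:,4]);print(st[i])
c=max(cv2.findContours((l==i).astype('u1'),0,2)[0],key=cv2.contourArea);a=cv2.approxPolyDP(c,8,True).reshape(-1,2)
print(np.c_[a,onz(W,a,82).round(1)])
print(proj(W,[[518,-219,82],[541.6,-146,82],[494.5,-291,82],[554,-229.5,124],[P[0],P[1],P[2]-131]]))
E
```

```text
time: 8.75
position: [532.3, 8.6, 300.9]
ee_rot: [-0.001, 0.852, 0.523, -0.002]
wrist_force: [0.4, 0.2, -1.5]
opening: 15.6
grasp_force: 30.0
time: 9.25
position: [521.1, -201.1, 301.2]
ee_rot: [-0.001, 0.852, 0.523, -0.001]
wrist_force: [-0.1, -0.1, -0.6]
opening: 15.4
grasp_force: 30.0
time: 9.55
position: [521.9, -217.0, 302.2]
ee_rot: [-0.001, 0.852, 0.523, -0.0]
wrist_force: [0.2, 0.7, -0.2]
opening: 15.3
grasp_force: 30.0
[ 522.3701684  -216.27981115  303.20876755]
[ 371  203  138   51 4857]
[[ 508.   239.   674.8 -327.8   82. ]
 [ 506.   203.   684.9 -294.    82. ]
 [ 371.   215.   567.4 -247.6   82. ]
 [ 397.   223.   585.9 -265.5   82. ]
 [ 399.   253.   575.7 -293.3   82. ]]
[[309.59411746 211.50737949]
 [295.91197519 127.15987187]
 [321.60901411 286.99844734]
 [353.79457112 213.79524096]
 [312.36911973 231.27085864]]
```

```bash
python3 - <<'E'
from h import *
im=cv2.imread('pics/w7.png');W=pickle.load(open('pics/w7.pkl','rb'))
h=cv2.cvtColor(im,cv2.COLOR_BGR2HSV)
for v in (150,180,280): print(v,[tuple(int(q) for q in x) for x in h[v,270:345:4]])
m=cv2.inRange(h,(18,50,60),(40,255,255));n,l,st,ce=cv2.connectedComponentsWithStats(m);print([list(map(int,s)) for s in st[1:] if s[4]>800])
for v in range(100,310,10):
    r=np.where(m[v,200:500])[0]+200; print(v,len(r),r.min() if len(r) else None,r.max() if len(r) else None)
E
```

```text
150 [(12, 148, 181), (11, 147, 177), (12, 149, 182), (12, 149, 181), (12, 148, 183), (12, 147, 192), (12, 147, 187), (12, 147, 181), (18, 100, 201), (18, 101, 208), (18, 100, 207), (18, 100, 206), (18, 100, 207), (18, 99, 206), (18, 100, 205), (18, 100, 205), (18, 100, 207), (18, 100, 207), (18, 99, 208)]
180 [(12, 147, 184), (12, 147, 180), (12, 149, 185), (12, 147, 186), (12, 147, 180), (12, 148, 178), (11, 147, 186), (12, 148, 178), (11, 148, 184), (18, 99, 207), (20, 94, 225), (20, 94, 225), (20, 95, 225), (19, 96, 224), (19, 97, 225), (18, 99, 198), (18, 99, 195), (18, 99, 181), (18, 101, 104)]
280 [(12, 149, 106), (12, 144, 99), (12, 151, 98), (12, 149, 99), (11, 149, 99), (11, 147, 109), (12, 147, 111), (12, 151, 59), (12, 148, 67), (12, 150, 68), (12, 148, 69), (12, 144, 69), (13, 155, 66), (12, 147, 64), (12, 149, 60), (18, 98, 151), (18, 98, 146), (18, 99, 141), (18, 98, 148)]
[[298, 97, 212, 187, 29620], [69, 427, 411, 15, 2869]]
100 25 475 499
110 91 409 499
120 156 342 499
130 201 298 499
140 200 300 499
150 199 301 499
160 175 303 499
170 181 304 499
180 180 306 499
190 174 308 499
200 176 309 499
210 173 311 499
220 169 314 499
230 162 323 499
240 158 327 499
250 158 327 499
260 146 327 486
270 90 329 419
280 18 329 347
290 0 None None
300 1 499 499
```

```bash
python3 - <<'E'
from h import *
W=pickle.load(open('pics/w7.pkl','rb'))
x=onz(W,[(297.5,127.5),(329.5,283.5)],82);print(x.round(1),x.mean(0).round(1),np.linalg.norm(x[0]-x[1]));print(env.get_state()['position'])
E
```

```text
[[ 542.7 -146.9   82. ]
 [ 503.  -291.2   82. ]] [ 522.8 -219.    82. ] 149.68089391544444
[ 522.3701684  -216.27981115  303.20876755]
```

```bash
python3 -m handwheel '[[0.005,-0.006,-0.03,0],[0,0,-0.04,0],[0,0,-0.04,0],[0,0,-0.02,0],[0,0,-0.01,0]]'; python3 -m handwheel '[[0,0,0,0],[0,0,0,0],[0,0,0,0]]'; python3 -m handwheel '[[0,0,-0.003,0],[0,0,-0.002,0],[0,0,0,0]]'
```

```text
time: 10.2
position: [524.8, -220.1, 218.1]
ee_rot: [-0.001, 0.852, 0.524, -0.0]
wrist_force: [0.4, -0.1, 0.1]
opening: 15.8
grasp_force: 30.0
time: 10.5
position: [525.9, -221.6, 221.1]
ee_rot: [0.001, 0.852, 0.523, 0.001]
wrist_force: [0.2, 0.3, 0.7]
opening: 16.0
grasp_force: 30.0
time: 10.8
position: [525.0, -221.4, 216.4]
ee_rot: [-0.0, 0.852, 0.523, -0.0]
wrist_force: [-0.1, 0.0, -0.8]
opening: 15.9
grasp_force: 30.0
```

Tip at about 85 mm; I'll feel downwards for contact.

```bash
for i in 1; do python3 -m handwheel '[[0,0,-0.0025,0],[0,0,0,0],[0,0,0,0]]' | sed -n '1,4p'; python3 -m handwheel '[[0,0,-0.0025,0],[0,0,0,0],[0,0,0,0]]'| sed -n '1,4p'; done
```

```text
time: 11.1
position: [525.1, -221.3, 214.8]
ee_rot: [-0.0, 0.852, 0.523, -0.0]
wrist_force: [0.9, 0.4, 0.1]
time: 11.4
position: [525.1, -221.3, 213.4]
ee_rot: [-0.0, 0.852, 0.523, -0.0]
wrist_force: [-0.5, -0.3, -0.4]
```

```bash
python3 -m handwheel '[[0,0,-0.0025,0],[0,0,0,0]]' | sed -n '1,4p'; python3 -m handwheel '[[0,0,-0.0025,0],[0,0,0,0]]'| sed -n '1,4p'
```

```text
time: 11.6
position: [525.4, -221.5, 213.1]
ee_rot: [0.0, 0.852, 0.523, 0.0]
wrist_force: [-2.1, 1.1, 3.2]
time: 11.8
position: [525.6, -221.6, 213.0]
ee_rot: [0.001, 0.852, 0.523, 0.0]
wrist_force: [-3.0, 1.3, 9.4]
```

Contact with the lid top (9 N). Lift off and go over the jar.

```bash
python3 -m handwheel '[[0,0,0.03,0],[0,0,0.05,0],[0,0,0.05,0],[0,0,0.035,0],[0.023,0.0669,0,0]]'; python3 -m handwheel '[[0.023,0.0669,0,0],[0.023,0.0669,0,0],[0.023,0.0669,0,0],[0.023,0.0669,0,0],[0.023,0.0669,0,0]]'; python3 -m handwheel '[[0.023,0.0669,0,0],[0.023,0.0669,0,0],[0.023,0.0669,0,0],[0,0,0,0],[0,0,0,0]]'; python3 - <<'E'
from h import *
im,W=snap('w8');s=env.get_image('scene');cv2.imwrite('pics/s8.png',s);S=env.camera_params('scene')
P=np.array(env.get_state()['position']);print(P,proj(W,[[649.4,140,110],[P[0],P[1],P[2]-131]]),proj(S,[[649.4,140,110],[P[0],P[1],P[2]-131]]))
h=cv2.cvtColor(im,cv2.COLOR_BGR2HSV)
m=((h[...,1]<60)&(h[...,2]>60)).astype('u1');m[300:]=0
n,l,st,ce=cv2.connectedComponentsWithStats(m)
for i in range(1,n):
    if st[i,4]>300:
        c=max(cv2.findContours((l==i).astype('u1'),0,1)[0],key=len);print(st[i],cv2.minEnclosingCircle(c))
E
```

```text
time: 12.3
position: [539.8, -184.5, 313.7]
ee_rot: [0.004, 0.854, 0.521, 0.001]
wrist_force: [0.7, 1.2, -1.0]
opening: 15.5
grasp_force: 30.0
time: 12.8
position: [608.2, 21.2, 309.0]
ee_rot: [0.0, 0.852, 0.523, -0.0]
wrist_force: [1.7, -0.3, -0.6]
opening: 15.5
grasp_force: 30.0
time: 13.3
position: [649.2, 140.6, 308.5]
ee_rot: [-0.0, 0.852, 0.524, -0.001]
wrist_force: [0.9, -1.9, -1.2]
opening: 15.7
grasp_force: 30.0
[649.15400899 139.03576583 309.08504482] [[312.56294623 212.63229673]
 [312.92232081 233.77364965]] [[388.73832842 242.03408911]
 [390.62474737 216.4216892 ]]
[ 266    0   64   46 2264] ((297.5, 12.227272987365723), 33.789981842041016)
[ 338    0   92  129 5840] ((385.15130615234375, 68.28368377685547), 70.40483093261719)
[589   0  51  21 751] ((614.0, 7.5), 26.100866317749023)
[ 606   40   34   58 1369] ((629.5, 68.5), 30.041736602783203)
[ 273  166   81   88 5027] ((312.5, 210.4770050048828), 44.61460494995117)
[  96  200   72   63 3499] ((131.63670349121094, 226.86709594726562), 35.7519645690918)
[ 437  248   81   52 1842] ((477.0, 284.0), 40.31138610839844)
```

```bash
python3 -m handwheel '[[0.001,0.003,-0.03,0],[0,0,-0.05,0],[0,0,-0.05,0],[0,0,-0.05,0],[0,0,-0.04,0]]'; python3 -m handwheel '[[0,0,-0.025,0],[0,0,-0.015,0],[0,0,-0.01,0],[0,0,-0.005,0],[0,0,0,0]]';  python3 -m handwheel '[[0,0,0,0],[0,0,0,0]]'
```

```text
time: 13.9
position: [648.5, 140.3, 173.9]
ee_rot: [-0.001, 0.853, 0.523, -0.001]
wrist_force: [-0.2, -0.6, -1.3]
opening: 15.6
grasp_force: 30.0
time: 14.4
position: [650.4, 141.7, 145.1]
ee_rot: [0.0, 0.852, 0.523, 0.001]
wrist_force: [-0.8, -0.3, -0.3]
opening: 15.6
grasp_force: 30.0
time: 14.6
position: [650.5, 141.9, 145.6]
ee_rot: [0.0, 0.852, 0.523, 0.001]
wrist_force: [1.1, 0.2, -0.5]
opening: 15.6
grasp_force: 30.0
```

```bash
python3 -m handwheel '[[0,0,-0.004,0],[0,0,-0.004,0],[0,0,0,0]]';  python3 -m handwheel '[[0,0,0,0],[0,0,0,0],[0,0,0,0],[0,0,0,0],[0,0,0,0]]' -1; python3 -m handwheel '[[0,0,0,0],[0,0,0,0],[0,0,0,0],[0,0,0,0],[0,0,0,0]]'; python3 - <<'E'
from h import *
a=env.get_image('scene');t=env.get_image('top');w,_=snap('w9');cv2.imwrite('pics/s9.png',a);cv2.imwrite('pics/t9.png',t)
S=cv2.imread('pics/s8.png');d=cv2.absdiff(S,a).max(2)
h=cv2.cvtColor(a,cv2.COLOR_BGR2HSV);c=a[150:300,340:440]
m=((h[...,0]<15)&(h[...,1]>140)&(h[...,2]<130)).astype('u1')*255
for v in range(180,262,8): print(v,[a[v,u].tolist() for u in range(366,420,9)])
print(env.get_state()['position'])
E
```

```text
time: 14.9
position: [649.6, 141.7, 139.1]
ee_rot: [-0.0, 0.852, 0.523, -0.0]
wrist_force: [0.4, -0.5, -0.7]
opening: 15.6
grasp_force: 30.0
time: 15.4
position: [650.0, 141.7, 139.8]
ee_rot: [0.0, 0.852, 0.523, 0.0]
wrist_force: [0.7, 0.1, 0.5]
opening: 50.1
grasp_force: 0.0
time: 15.9
position: [649.9, 141.7, 139.6]
ee_rot: [-0.0, 0.852, 0.523, -0.0]
wrist_force: [0.6, 0.3, 0.4]
opening: 90.4
grasp_force: 0.0
180 [[54, 103, 173], [55, 106, 176], [18, 27, 42], [16, 25, 42], [20, 30, 46], [30, 37, 52]]
188 [[56, 107, 177], [58, 108, 180], [25, 32, 46], [36, 46, 58], [15, 26, 42], [59, 66, 81]]
196 [[50, 100, 165], [44, 65, 97], [54, 101, 167], [19, 28, 43], [34, 39, 53], [61, 121, 198]]
204 [[59, 112, 184], [31, 37, 52], [39, 42, 55], [34, 42, 53], [37, 44, 59], [58, 114, 189]]
212 [[50, 99, 169], [17, 26, 43], [19, 28, 45], [16, 25, 43], [20, 31, 47], [63, 122, 199]]
220 [[46, 91, 155], [47, 90, 156], [16, 26, 42], [19, 28, 45], [21, 32, 54], [58, 113, 187]]
228 [[51, 98, 163], [45, 86, 146], [18, 30, 44], [22, 39, 65], [58, 115, 190], [58, 116, 190]]
236 [[54, 105, 175], [42, 83, 142], [16, 28, 42], [33, 56, 92], [56, 109, 182], [66, 129, 213]]
244 [[32, 56, 95], [90, 105, 116], [88, 103, 113], [63, 82, 106], [85, 97, 109], [60, 118, 192]]
252 [[31, 57, 94], [83, 99, 112], [107, 124, 136], [159, 181, 194], [100, 116, 127], [65, 125, 203]]
260 [[31, 56, 93], [86, 101, 113], [100, 117, 128], [102, 117, 130], [78, 105, 143], [59, 116, 193]]
[649.92833142 141.69960716 139.64470656]
```

```bash
python3 -m handwheel '[[0,0,0.01,0],[0,0,0.02,0],[0,0,0.03,0],[0,0,0.04,0],[0,0,0.05,0]]'; python3 -m handwheel '[[0,0,0.05,0],[0,0,0.04,0],[0,0,0.02,0],[0,0,0,0],[0,0,0,0]]'; python3 - <<'E'
from h import *
a=env.get_image('scene');t=env.get_image('top');w,_=snap('w10');cv2.imwrite('pics/s10.png',a);cv2.imwrite('pics/t10.png',t)
cv2.imwrite('pics/c10.png',np.hstack([cv2.resize(a[130:330,170:440],(405,300)),cv2.resize(w[:,:],(395,300))]))
E
```

```text
time: 16.55
position: [649.7, 141.7, 231.4]
ee_rot: [-0.0, 0.852, 0.523, -0.0]
wrist_force: [0.0, -0.2, -0.2]
opening: 95.2
grasp_force: 0.0
time: 17.05
position: [649.7, 141.7, 295.2]
ee_rot: [-0.0, 0.852, 0.523, -0.0]
wrist_force: [0.8, 0.1, 0.1]
opening: 94.8
grasp_force: 0.0
```

View pics/c10.png

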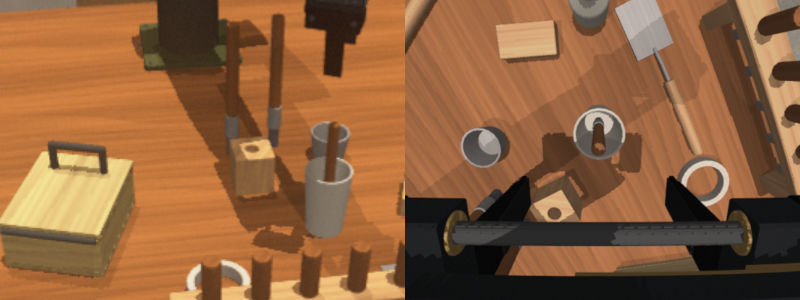

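The brush stands leaning in the jar in both views (the handle emerges at scene-crop (333,150)), and nothing else has moved. Now over the lid handle.

```bash
python3 -m handwheel '[[-0.0175,-0.0687,0,0.0032],[-0.0175,-0.0687,0,0.0032],[-0.0175,-0.0687,0,0.0032],[-0.0175,-0.0687,0,0.0032],[-0.0175,-0.0687,0,0.0032]]'; python3 -m handwheel '[[-0.0175,-0.0687,0,0.0032],[-0.0175,-0.0687,0,0.0032],[-0.0175,-0.0687,0,0.0032],[-0.0175,-0.0687,0,0.0032],[0,0,0,0]]'; python3 -m handwheel '[[0,0,0,0],[0,0,0,0]]'; python3 - <<'E'
from h import *
im,W=snap('w11');s=env.get_state();print(s['position'])
pr=proj(W,[[554,-229.5,124],[565.5,-191,124],[542,-268,124]]);print(pr)
h=cv2.cvtColor(im,cv2.COLOR_BGR2HSV)
m=(h[...,2]<75).astype('u1');m[300:]=0
n,l,st,ce=cv2.connectedComponentsWithStats(m)
for i in range(1,n):
    if st[i,4]>150:
        y,x=np.where(l==i);print(st[i],ce[i],cv2.minAreaRect(np.c_[x,y].astype('f4')))
for u in range(270,360,6): print(im[200,u].tolist(),end=' ')
E
```

```text
time: 17.7
position: [596.3, -65.7, 294.1]
ee_rot: [-0.001, 0.824, 0.566, -0.001]
wrist_force: [0.8, -0.6, -0.2]
opening: 94.8
grasp_force: 0.0
time: 18.2
position: [553.6, -233.2, 293.9]
ee_rot: [-0.001, 0.803, 0.596, -0.001]
wrist_force: [-0.6, 1.6, -0.5]
opening: 95.1
grasp_force: 0.0
time: 18.4
position: [555.5, -228.3, 294.8]
ee_rot: [-0.001, 0.801, 0.599, -0.0]
wrist_force: [0.1, 0.2, 0.5]
opening: 95.2
grasp_force: 0.0
[ 555.62267627 -228.03673932  295.09372531]
[[310.69585286 221.49180837]
 [310.81362741 171.83119208]
 [310.01561446 268.36824621]]
[101   0  26  33 563] [111.71758437  14.37122558] ((111.23385620117188, 13.831849098205566), (20.056987762451172, 35.866615295410156), 19.29004669189453)
[463 138  21 145 227] [474.42731278 198.86343612] ((473.0129699707031, 210.06546020507812), (2.1527421474456787, 145.2467498779297), 7.275004863739014)
[ 306  161   16  114 1501] [313.65889407 217.72818121] ((313.61865234375, 217.5019989013672), (14.065774917602539, 113.06848907470703), 0.9710219502449036)
[171 281  31  19 390] [189.53846154 291.94615385] ((186.0, 290.0), (18.0, 30.0), 90.0)
[424 282  30  18 339] [435.00589971 292.59292035] ((438.5, 290.5), (29.0, 17.0), 0.0)
[90, 129, 168] [131, 182, 211] [131, 182, 211] [130, 181, 211] [131, 183, 211] [124, 173, 201] [77, 106, 126] [60, 61, 60] [56, 56, 56] [114, 160, 189] [116, 160, 189] [132, 183, 210] [132, 183, 211] [132, 184, 211] [132, 184, 212]
```

```bash
python3 -m handwheel '[[0,0,-0.03,0],[0,0,-0.05,0],[0,0,-0.06,0],[0,0,-0.06,0],[0,0,-0.05,0]]'; python3 -m handwheel '[[0,0,-0.03,0],[0,0,-0.02,0],[0,0,-0.01,0],[0,0,-0.006,0],[0,0,0,0]]'; python3 -m handwheel '[[0,0,0,0],[0,0,0,0],[0,0,0,0],[0,0,0,0],[0,0,0,0]]' 0.3;  python3 -m handwheel '[[0,0,0,0],[0,0,0,0]]'
```

```text
time: 18.95
position: [554.4, -227.4, 141.9]
ee_rot: [-0.001, 0.801, 0.599, -0.001]
wrist_force: [1.3, -0.1, -0.3]
opening: 95.2
grasp_force: 0.0
time: 19.45
position: [555.8, -229.2, 106.5]
ee_rot: [0.0, 0.801, 0.598, 0.0]
wrist_force: [-0.5, 0.2, 0.5]
opening: 94.9
grasp_force: 0.0
time: 19.95
position: [555.5, -229.3, 106.2]
ee_rot: [0.0, 0.801, 0.598, 0.0]
wrist_force: [-0.5, 0.2, 1.3]
opening: 60.5
grasp_force: 0.0
time: 20.15
position: [555.4, -229.3, 106.0]
ee_rot: [-0.0, 0.801, 0.598, -0.0]
wrist_force: [-0.0, 0.3, 0.1]
opening: 44.6
grasp_force: 0.0
```

```bash
python3 -m handwheel '[[0,0,0,0],[0,0,0,0],[0,0,0,0]]' 1;  python3 -m handwheel '[[0,0,0,0],[0,0,0,0],[0,0,0,0],[0,0,0,0]]'
```

```text
time: 20.45
position: [555.4, -229.3, 106.0]
ee_rot: [-0.0, 0.801, 0.598, -0.0]
wrist_force: [0.8, -0.7, 1.0]
opening: 20.6
grasp_force: 0.0
time: 20.85
position: [556.2, -229.5, 106.1]
ee_rot: [0.001, 0.801, 0.598, 0.001]
wrist_force: [4.3, -1.3, -2.7]
opening: 11.2
grasp_force: 30.0
```

```bash
python3 -m handwheel '[[0.0007,-0.0002,0.002,0],[0.0007,-0.0002,0.002,0],[0.0007,-0.0002,0.002,0],[0,0,0,0]]';  python3 -m handwheel '[[0.0007,-0.0002,0.002,0],[0.0007,-0.0002,0.002,0],[0,0,0,0]]'
```

```text
time: 21.25
position: [556.2, -229.5, 106.3]
ee_rot: [-0.0, 0.801, 0.598, -0.0]
wrist_force: [8.2, -5.4, -14.2]
opening: 11.6
grasp_force: 30.0
time: 21.55
position: [556.1, -229.4, 106.4]
ee_rot: [-0.001, 0.801, 0.598, -0.001]
wrist_force: [10.1, -5.0, -21.5]
opening: 11.4
grasp_force: 30.0
```

```bash
python3 -m handwheel '[[0.002,-0.0005,0.0015,0],[0.002,-0.0005,0.001,0],[0,0,0,0]]'
```

```text
time: 21.85
position: [556.5, -229.5, 107.4]
ee_rot: [-0.004, 0.801, 0.598, -0.003]
wrist_force: [2.4, -3.9, -17.1]
opening: 11.3
grasp_force: 30.0
```

```bash
python3 -m handwheel '[[0.0007,-0.0002,0.002,0],[0.0007,-0.0002,0.002,0],[0,0,0,0]]'; python3 -m handwheel '[[0,0,0,0],[0,0,0,0]]'
```

```text
time: 22.15
position: [559.2, -230.4, 114.2]
ee_rot: [-0.002, 0.801, 0.598, -0.001]
wrist_force: [0.5, -2.0, -6.2]
opening: 10.8
grasp_force: 30.0
time: 22.35
position: [560.0, -230.7, 116.0]
ee_rot: [-0.001, 0.801, 0.598, -0.001]
wrist_force: [-2.5, -1.5, -7.2]
opening: 11.4
grasp_force: 30.0
```

```bash
python3 -m handwheel '[[0.002,-0.0006,0.004,0],[0.002,-0.0006,0.004,0],[0.002,-0.0006,0.004,0],[0.002,-0.0006,0.004,0],[0.002,-0.0006,0.004,0]]'; python3 -m handwheel '[[0,0,0,0],[0,0,0,0],[0,0,0,0]]'
```

```text
time: 22.85
position: [565.7, -232.5, 128.3]
ee_rot: [-0.001, 0.801, 0.598, -0.001]
wrist_force: [-6.1, -2.0, -4.7]
opening: 11.5
grasp_force: 30.0
time: 23.15
position: [566.1, -232.6, 129.0]
ee_rot: [-0.001, 0.801, 0.598, -0.001]
wrist_force: [-6.2, -1.9, -3.2]
opening: 11.3
grasp_force: 30.0
```

```bash
python3 - <<'E'
from h import *
a=env.get_image('scene');S=env.camera_params('scene');b=cv2.imread('pics/scene0.png')
u=np.array([.956,-.292]);f=np.array([520,-219.]);v=np.array([.292,.956])
for th in(0,.08,.12,.16,.2):
    # point on front edge 45 mm to the left (+y), top face
    L=-185*np.cos(th)+0-12*0; x=-185*np.cos(th)+12*np.sin(th); z=70+185*np.sin(th)+12*np.cos(th)
    P=np.r_[f+u*(185+x)+v*60,z]; Q=np.r_[f+u*(185+x)-v*60,z]; print(th,proj(S,[P,Q]).round(1).tolist())
h=lambda i:cv2.cvtColor(i,cv2.COLOR_BGR2HSV)
for im in(b,a):
    m=cv2.inRange(h(im),(17,60,120),(40,200,255))
    print([(c,int(np.where(m[200:330,c])[0].min()+200)) for c in(205,210,246,250,254)])
E
```

```text
0 [[252.1, 235.3], [203.7, 231.1]]
0.08 [[251.5, 230.6], [202.7, 226.4]]
0.12 [[251.1, 228.3], [202.1, 224.1]]
0.16 [[250.7, 226.1], [201.6, 221.9]]
0.2 [[250.3, 223.9], [200.9, 219.8]]
[(205, 243), (210, 232), (246, 236), (250, 236), (254, 236)]
[(205, 236), (210, 224), (246, 227), (250, 227), (254, 227)]
```

```bash
python3 -c "
from station import env
s=env.get_state();print(s['position'],s['grasp_force'],s['time']);print(env.hand_in())"
```

```text
[ 566.05284357 -232.67689553  129.00397681] 29.99051660299301 23.2
the job is handed in; nothing more can be done
None
```

The job is handed in at 23.2 s: brush dipped, touched to the lid's front edge and left leaning bristles down in the tall jar; seal broken, with the gripper still holding the lid about 3 cm open (about 0.16 rad by handle travel and the scene camera).

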